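Show where the stray dumbbell goes

TASK

Show the gym attendant which dumbbell to put away and where: with the fingertips pointing down, point at the handle of the short dumbbell lying on the rubber tile, staying a few centimetres above its middle for a good two seconds, then point in the same way at the middle of the empty dumbbell cradle for a good two seconds and finish still pointing there. Touch and move nothing at all, and do not point at any other thing on the way: cross well above everything (the bottle is the tallest thing among them).

Things in the scene. Friction and masses are not known exactly. Their poses are not given: they have to be found in the camera images.
- short_grip (a point): Middle of the handle of the short chrome dumbbell lying on the tile, on the handle's axis, 22 mm above the tile. The dumbbell is 160 mm long overall along this point's x axis; z is up. Handle 22 mm thick and 100 mm long (its top is 11 mm above this point), hexagonal heads 44 mm across flats (their tops 22 mm above this point). It is one of a pair: its identical mate stands in the other cradle.
- cradle_empty_top (a point): The empty dumbbell cradle, a fixed grey plastic stand: foot 80 x 70 mm, two upright forks 60 mm apart along its x axis, each with two prongs 36 mm apart. This point is its middle, level with the tops of the prongs, 58 mm above the tile; z is up. It stands alone, with no dumbbell in it.
- long_grip (a point): Middle of the handle of the long chrome dumbbell lying on the tile, a different size: 214 mm long overall along x, heads 52 mm across flats; this point is 26 mm above the tile. Not to be pointed at.
- mate_grip (a point): Middle of the handle of the short chrome dumbbell that already lies in the other cradle (160 mm long along x); 45 mm above the tile, heads' tops 22 mm above this point. Not to be pointed at.
- mug_top (a point): Centre of the upturned base of a white ceramic mug that stands upside down on the tile; 92 mm above the tile, mug 82 mm across plus a handle reaching 71 mm from its axis on its +y side. Leave alone.
- bottle_top (a point): Top centre of an upright stainless bottle with a black clip-on lid; 165 mm above the tile, 66 mm across. Leave alone. Fixed gear stands round the edges of the tile, clear of the work by 50 mm or more: step block 95 mm tall at the left, latched storage box 152 mm at the right, yoga block, roller and kettlebell up to 200 mm at the back.

How it is judged:
By the outcome, as a careful person would: the job done as asked, in the order asked, and still so for the second after the job is handed in, with the robot touching nothing.
It also fails if it takes over 48 s, if anything falls off the work surface, if the arm or the gripper's body presses on something with over 40 N, if the wrist force passes 120 N, or if a joint passes its speed limit or range.

ROBOT

A 6-joint arm with a two-finger parallel gripper is mounted at the origin on the work surface. World frame = base frame: x ahead of the robot, y to its left, z up, the work surface at z = 0. Lengths are in m, angles in rad, forces in N, time in s.
With the tool pointing down it reaches from about 0.3 to 0.875 m from the base axis. Payload 6.4 kg.
Tool frame: the origin (TCP) lies at the very end of the fingers, on their centre line; the grasp point (between the pads) lies 19 mm behind it (env.tcp_to_grasp is the distance from the TCP to the grasp point, in m); z points along the fingers, y is the line along which they close (so a half turn about z gives the same grasp; the last joint's range is limited). The gripper opens to 85 mm and grips with 20 to 120 N. Pads are 22 mm wide; open, the fingers measure 114 mm over their backs; the gripper's body (76 mm by 85 mm) begins 54 mm behind the grasp point. The pads swing forward as they close: fully open they stand 13 mm farther back than shut.
Start: joints at [1.002, 0.181, 1.607, -0, 1.354, -0.206], TCP at [0.204, 0.538, 0.231] pointing down, gripper open.
Joint ranges: [-2.99, 2.99], [-0.89, 2.07], [0.3, 2.58], [-1.14, 4.28], [0, 2.63], [-3.12, 3.12]. Speed limits (rad/s): [2.57, 2.57, 3.01, 3.14, 3.14, 3.14].

INTERFACE

Orientations are given as a unit quaternion [x, y, z, w].
In Python, from station import readout, optics, order, env gives the robot as it stands. The module is installed in compiled form; this text tells all that it offers.
- The arm moves only by the tool servo_tool, never from a script. Its argument "motion" is a list of rows, each a list of 2 entries, a list of its own where there are three numbers: the shift along the tool's x, y, z in mm, then the turn about the tool's z in rad. A call has 1 to 20 rows; each row shifts and turns the commanded pose from where the row before left it, along the tool's axes as they then stand; what a row does not reach is not made up. A row lasts 1/10 s, in which the tool goes at most 50 mm and 8.59 degrees, less where a joint would pass 70% of its speed; a pose out of reach is approached as far as the arm can. A call with a gripper value outside its range is refused whole. "gripper" is the finger opening in mm, from 0 to 85.4, set as the call begins (left out, the last holds). The fingers move at their own pace and stop on an object; "newtons" is the grip in N (left out, the last holds). Time passes only in rows, so rows that do not move let the fingers close. It gives the time, the measured TCP pose, the force, the opening and the grip force at its end, in the units of the state.
- readout.state(): the state, without advancing time (a new reading comes with each control period).
- optics.snapshot(name): name is "side" or "top" or "wrist"; returns a dict with "color" (400x640x3 uint8, red, green, blue), "mtx" (3x3 intrinsics, pixels), "R" (3x3) and "t" (3): a world point X has camera coordinates R X + t; the wrist camera has in their place "hand_eye" (4x4, takes a point from camera to tool coordinates, whose origin is the TCP and whose axes are the flange's). Camera axes: x right, y down, z forward; pixel columns grow to the right and rows downward; lengths in m; the calibration is good to about 2 mm. A picture is of the moment at which its call begins: read the wrist's pose just before it. There is no depth.
- order.close_job(): hands the job in; it is judged then, once.
The state is a dict: "t": time; "qpos": joint angles; "joint_vel": joint speeds; "joint_torque": joint torques, N m; "tool_pos": TCP position; "eef_rot": TCP orientation; "force": force on the tool from outside, world axes, zero at the start; "torque": the same for the moment, N m; "width": opening from 0.0 (shut) to 1.0 (fully open); "gripper_force": force on a finger pad.
Only numpy, scipy, OpenCV 4.12 (cv2) and the standard library are available. Lean on these libraries where they do the work, as an engineer would, in place of code of your own. Each camera call takes 0.05 s, during which the arm holds its last target. There are 200 camera calls.

## Working session

There is one attempt and no reset: what is moved stays moved. The work goes in short steps, Python scripts to look and compute and a tool call to move; the robot and the scene stay as the last step left them, time stands still between calls to the robot, and variables do not carry over. Pictures are saved under pics/ and viewed, at most 10 in all, crops included, and the job is handed in when it is done.

Besides the shell and the picture viewer there is one more tool, called after ">>>" as name(argument=value, ...) on one line, values as JSON. servo_tool: Moves the arm, as the interface text tells. Its arguments: {"type":"object","properties":{"motion":{"type":"array","items":{"type":"array"}},"gripper":{"type":"number"},"newtons":{"type":"number"}},"required":["motion"]}

```bash
mkdir -p pics; python3 - <<'E'
from station import readout, optics
import cv2, pickle
print(readout.state())
d={}
for n in("top","side"):
    s=optics.snapshot(n); d[n]=s; cv2.imwrite(f"pics/{n}0.png",s["color"][:,:,::-1]); print(s["mtx"],s["R"],s["t"])
pickle.dump(d,open("d.pkl","wb"))
E
```

```text
{'t': 0.0, 'qpos': array([ 1.00168079e+00,  1.81549376e-01,  1.60802243e+00,  1.87921515e-05,
        1.35380107e+00, -2.06289878e-01]), 'joint_vel': array([ 4.82465277e-04, -5.19689915e-06,  6.65168987e-04,  1.31965912e-03,
        2.00470031e-04, -7.73580088e-04]), 'joint_torque': array([ 5.10268765e-04, -4.44880700e+01, -3.51330793e+01, -3.57475319e-04,
        9.25602304e-03, -2.16441572e-05]), 'tool_pos': array([0.20374195, 0.5370949 , 0.2303725 ]), 'eef_rot': array([ 1.80421323e-01,  9.83589017e-01, -8.20579310e-04, -3.45010999e-04]), 'force': array([-0.46892714,  0.03478092,  0.72402036]), 'torque': array([ 0.0037704 , -0.00463017, -0.02905874]), 'gripper_force': 0.0, 'width': 1.0026964973675465}
[[502.1580681    0.         322.25823549]
 [  0.         502.1580681  199.77139671]
 [  0.           0.           1.        ]] [[-0.00789079 -0.99996671 -0.00207931]
 [-0.99337742  0.00807712 -0.11461269]
 [ 0.11462567  0.00116115 -0.99340808]] [-0.01062549  0.54924856  1.12937287]
[[370.65599972   0.         318.82642802]
 [  0.         370.65599972 194.7259124 ]
 [  0.           0.           1.        ]] [[ 0.86636829 -0.49939521  0.00322621]
 [-0.30216526 -0.52932844 -0.79278469]
 [ 0.3976206   0.68586867 -0.60949325]] [-0.46730219  0.26252013  0.60823177]
```

View pics/top0.png

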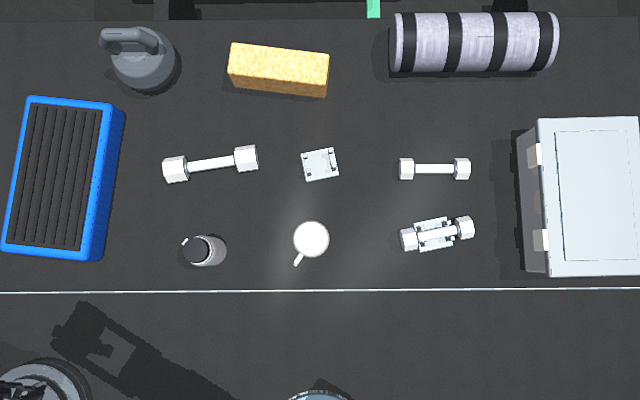

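View pics/side0.png

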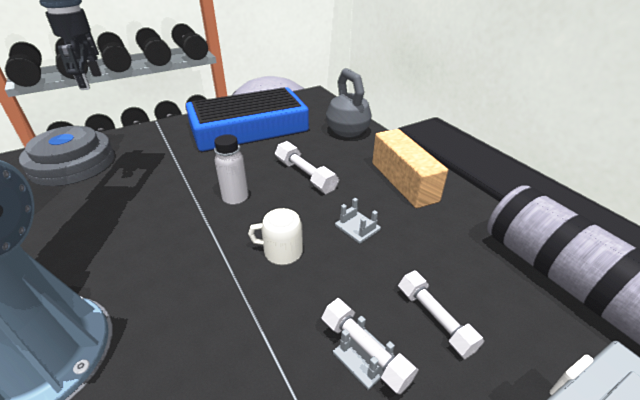

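The top view shows the short dumbbell centred near (434,169), the empty cradle near (320,164), the long dumbbell near (211,163) and the mate near (437,234). The mug is at (311,239) and the bottle at (203,250). In the side view the short dumbbell is near (440,314) and the empty cradle near (358,222).

```bash
cat > h.py <<'E'
import numpy as np, cv2
def ray(s,p):
    d=s["R"].T@np.linalg.inv(s["mtx"])@np.array([*p,1.]); return -s["R"].T@s["t"], d/np.linalg.norm(d)
def plane(s,p,z):
    o,d=ray(s,p); return o+d*(z-o[2])/d[2]
def tri(a,p,b,q):
    o1,d1=ray(a,p);o2,d2=ray(b,q)
    k=np.linalg.lstsq(np.c_[d1,-d2],o2-o1,rcond=None)[0]
    A,B=o1+k[0]*d1,o2+k[1]*d2
    return (A+B)/2,np.linalg.norm(A-B)
def blobs(s,thr=110,amin=150,amax=6000):
    g=cv2.cvtColor(s["color"],cv2.COLOR_RGB2GRAY)
    n,l,st,c=cv2.connectedComponentsWithStats((g>thr).astype(np.uint8))
    for i in range(1,n):
        if amin<st[i,4]<amax:
            m=(l==i).astype(np.uint8); r=cv2.minAreaRect(cv2.findNonZero(m)); yield c[i],st[i],r
E
python3 - <<'E'
import pickle; from h import *
np.set_printoptions(precision=4,suppress=True)
d=pickle.load(open("d.pkl","rb"))
for n in d:
    print(n)
    for c,s,r in blobs(d[n]): print(c,s,np.round(r[0],1),np.round(r[1],1),round(r[2]))
t,s=d["top"],d["side"]
for z in(.022,.044): 
    a,b=plane(t,(398.5,169),z),plane(t,(470.5,169),z);print(z,a,b,np.linalg.norm(a-b))
print(tri(t,(434.5,169),s,(440,314)))
print("cradle foot",plane(t,(320,165),.005),plane(s,(358,226),.005))
w=[(300,150,360,190),]
im=[cv2.resize(t["color"][140:190,290:350],None,fx=6,fy=6,interpolation=2),cv2.resize(s["color"][190:245,325:391],None,fx=6,fy=6,interpolation=2)]
h=max(i.shape[0] for i in im)
cv2.imwrite("pics/crop.png",np.hstack([cv2.copyMakeBorder(i,0,h-i.shape[0],0,0,0) for i in im])[:,:,::-1])
E
```

```text
top
[373.    8.5] [367   0  13  18 234] [373.    8.5] [17. 12.] 90
[398.7817  39.097 ] [395  13   9  54 371] [399.   39.5] [53.  8.] 90
[431.2924  39.3017] [ 414   13   35   55 1717] [431.3  40. ] [33.6 54.6] 1
[476.3682  39.2776] [ 458   13   36   54 1700] [475.8  39.5] [34.6 53.6] 1
[521.5006  38.752 ] [ 502   12   38   55 1710] [521.   39.2] [36.  55.1] 2
[553.9905  38.3016] [546  12  14  55 315] [552.9  39.2] [11.9 54.2] 2
[126.3086  32.9599] [101  27  62  17 499] [131.8  33.2] [61.8 14.6] 5
[278.1362  66.8159] [ 227   42  103   56 3797] [277.4  69.2] [100.8  43.9] 7
[136.4673  63.046 ] [112  52  52  26 978] [137.5  64.5] [51. 25.] 0
[ 60.9915 180.3291] [   0   95  112  165 2944] [ 55.5 176.7] [ 87.3 162.6] 10
[209.315  163.6336] [ 162  144   97   40 1651] [209.6 163.6] [25.7 96.1] 81
[319.0887 164.0438] [300 147  39  35 981] [319.1 164.1] [29.6 34.1] 78
[434.5578 168.4216] [ 399  158   72   22 1020] [434.5 168.5] [21. 71.] 90
[435.7646 233.3735] [ 400  215   75   38 1767] [437.3 233. ] [30.6 74.3] 78
[309.6491 239.9745] [ 292  220   38   47 1177] [310.7 242.7] [45.4 37.1] 88
[21
[... 772 characters left out ...]
2 2713] [592.6 252.7] [48.7 70.6] 48
[441.7368 314.7151] [ 398  270   86   89 1976] [439.3 313.2] [103.9  28.3] 45
[629.3735 298.285 ] [611 271  29  51 814] [625. 296.] [50. 28.] 90
[ 48.6111 360.8841] [   0  296  109  104 4633] [ 54.  347.5] [108. 103.] 0
[367.1417 350.0798] [ 321  298   98   96 3620] [363.5 349. ] [113.8  48.8] 45
[601.1832 376.5176] [ 548  341   92   59 3777] [593.5 370. ] [58. 91.] 90
0.022 [ 0.6215 -0.1945  0.022 ] [ 0.6201 -0.3634  0.022 ] 0.16887437848683262
0.044 [ 0.6176 -0.1911  0.044 ] [ 0.6162 -0.3568  0.044 ] 0.16567945713114973
(array([ 0.6226, -0.2809,  0.0162]), np.float64(0.0020495998032820117))
cradle foot [ 0.6357 -0.0103  0.005 ] [ 0.637  -0.0108  0.005 ]
```

View pics/crop.png

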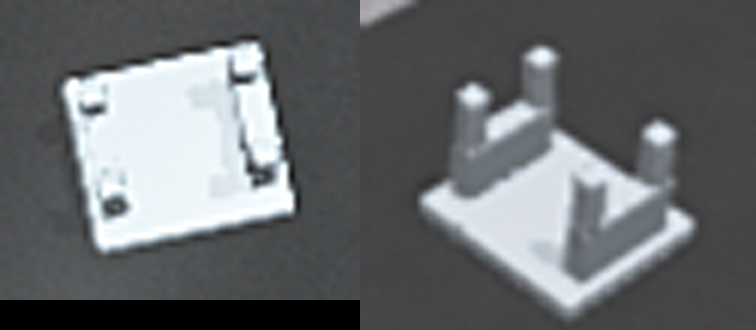

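The crop shows the four prong tops clearly in both views, so I'll triangulate their means.

```bash
cat > go.py <<'E'
from station import readout
from scipy.spatial.transform import Rotation as R
import numpy as np,sys
s=readout.state(); p=s["tool_pos"]; print(s["t"],p,s["qpos"])
d=R.from_quat(s["eef_rot"]).inv().apply(np.array(eval(sys.argv[1]))-p)*1000
print("tool shift mm",np.round(d,1),"norm",np.linalg.norm(d))
E
python3 - <<'E'
import pickle; from h import *
np.set_printoptions(precision=4,suppress=True)
d=pickle.load(open("d.pkl","rb"));t,s=d["top"],d["side"]
P=[(343.3,204.7),(355,198.7),(374.7,211.7),(363.3,220)]
W=[plane(s,p,.058) for p in P];print(np.array(W),np.mean(W,0))
print(plane(t,(319.9,162),.058),tri(t,(319.9,162),s,(359.1,208.8)))
print("short",plane(t,(434.5,168.5),.03),plane(s,(439.3,313.2),.022))
print("bottle",plane(t,(198,249),.165),"mug",plane(t,(311,239),.092),"mate",plane(t,(437,234),.06))
E
python3 go.py "[.204,.538,.31]"; python3 go.py "[.62,-.277,.31]"
```

```text
[[ 0.6123  0.0174  0.058 ]
 [ 0.6473  0.0224  0.058 ]
 [ 0.6587 -0.037   0.058 ]
 [ 0.6212 -0.047   0.058 ]] [ 0.6349 -0.011   0.058 ]
[ 0.6328 -0.0104  0.058 ] (array([ 0.634 , -0.011 ,  0.0575]), np.float64(0.0024739079660249215))
short [ 0.6206 -0.2772  0.03  ] [ 0.6198 -0.282   0.022 ]
bottle [0.4356 0.2369 0.165 ] mug [0.4566 0.01   0.092 ] mate [ 0.4667 -0.271   0.06  ]
0.1 [0.20380089 0.53715063 0.23047076] [ 1.00167840e+00  1.81484087e-01  1.60789501e+00 -3.99066250e-05
  1.35377751e+00 -2.06316394e-01]
tool shift mm [  0.1   0.7 -79.5] norm 79.53402062421367
0.1 [0.20380089 0.53715063 0.23047076] [ 1.00167840e+00  1.81484087e-01  1.60789501e+00 -3.99066250e-05
  1.35377751e+00 -2.06316394e-01]
tool shift mm [-678.  -613.6  -78.8] norm 917.8168874819817
```

Prong spacings come out near 60 and 36 mm, and both views agree. The target points are cradle (0.634, -0.011) and short handle (0.620, -0.279). Next: close the fingers, rise and cross high.

>>> servo_tool(motion=[[[0,0,-20],0],[[0,0,-20],0],[[0,0,-20],0],[[0,0,-20],0],[[-10,-9,0],0],[[-19,-17,0],0],[[-19,-17,0],0],[[-19,-17,0],0],[[-19,-17,0],0],[[-19,-17,0],0],[[-19,-17,0],0],[[-19,-17,0],0],[[-19,-17,0],0],[[-19,-17,0],0],[[-19,-17,0],0],[[-19,-17,0],0],[[-19,-17,0],0],[[-19,-17,0],0],[[-19,-17,0],0],[[-19,-17,0],0]], gripper=0)

```text
t: 2.1
tool_pos: [0.3856, 0.1843, 0.3096]
eef_rot: [0.181, 0.984, -0.0, -0.001]
force: [1.1, -0.3, 0.2]
width: -0.003
gripper_force: 0.0
```

>>> servo_tool(motion=[[[-19,-17,0],0],[[-19,-17,0],0],[[-19,-17,0],0],[[-19,-17,0],0],[[-19,-17,0],0],[[-19,-17,0],0],[[-19,-17,0],0],[[-19,-17,0],0],[[-19,-17,0],0],[[-19,-17,0],0],[[-19,-17,0],0],[[-19,-17,0],0],[[-19,-17,0],0],[[-19,-17,0],0],[[-19,-17,0],0],[[-19,-17,0],0],[[-19,-17,0],0],[[-19,-17,0],0],[[-19,-17,0],0],[[-10,-9,0],0]])

```text
t: 4.1
tool_pos: [0.6144, -0.258, 0.3091]
eef_rot: [0.181, 0.983, 0.0, -0.001]
force: [0.5, -0.7, 0.9]
width: -0.002
gripper_force: 0.0
```

```bash
python3 - <<'E'
from station import readout, optics
from scipy.spatial.transform import Rotation as R
from h import *
np.set_printoptions(precision=4,suppress=True)
st=readout.state(); s=optics.snapshot("wrist"); cv2.imwrite("pics/w1.png",s["color"][:,:,::-1])
T=np.eye(4);T[:3,:3]=R.from_quat(st["eef_rot"]).as_matrix();T[:3,3]=st["tool_pos"]
C=np.linalg.inv(T@s["hand_eye"]); s["R"],s["t"]=C[:3,:3],C[:3,3]
print(st["tool_pos"],st["width"])
for c,b,r in blobs(s,amax=40000): print(c,b,np.round(r[0],1),np.round(r[1],1),round(r[2]),plane(s,r[0],.03)[:2],plane(s,c,.03)[:2])
E
python3 go.py "[.62,-.279,.31]"
```

```text
[ 0.6144 -0.258   0.3091] -0.0018228700197597976
[269.3811  53.9583] [ 203    0  129  107 5967] [270.8  56.2] [ 57.2 139.1] 55 [ 0.4698 -0.2708] [ 0.4667 -0.2714]
[618.8376  69.3389] [ 592   37   48   60 1933] [621.5  69.5] [43.4 60.4] 63 [0.647  0.1499] [0.6455 0.1467]
[490.6952 104.089 ] [ 454   68   75   74 2438] [492.7 105.6] [51.9 71.1] 59 [ 0.6322 -0.0156] [ 0.6293 -0.0178]
[309.0593 163.9387] [ 253  129  114   69 2529] [308.7 163.8] [ 34.3 115.8] 70 [ 0.6181 -0.2768] [ 0.6185 -0.2764]
[576.2427 232.8441] [ 500  180  140  102 9928] [574.5 234. ] [ 81.4 147.7] 79 [0.8665 0.066 ] [0.8655 0.0687]
[310.4567 258.4808] [304 238  12  46 416] [309.5 260.5] [45. 11.] 90 [ 0.7639 -0.3328] [ 0.761  -0.3301]
[328.5252 258.6355] [324 238  12  46 417] [329.5 260.5] [45. 11.] 90 [ 0.7752 -0.3031] [ 0.7715 -0.3034]
[550.5904 305.5301] [530 295  39  22 498] [549.5 306.5] [16.2 36.4] 73 [0.9885 0.0116] [0.9872 0.0136]
[319.6068 337.4102] [313 322  14  29 295] [319.5 336. ] [28. 13.] 90 [ 0.9082 -0.3708] [ 0.9111 -0.3717]
[613.5474 390.1653] [ 577  375   63   25 1065] [608. 387.] [24. 62.] 90 [1.2092 0.0889] [1.221  0.0979]
4.15 [ 0.61471775 -0.25906224  0.30908913] [-5.75960206e-01  3.37670118e-01  1.25916421e+00 -8.39310530e-04
  1.54673336e+00 -1.78147683e+00]
tool shift mm [-12.1 -16.7  -0.9] norm 20.64572775180144
```

View pics/w1.png

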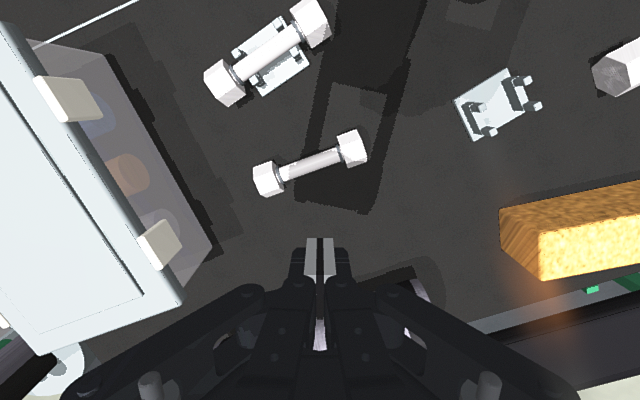

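The wrist view shows the short dumbbell at (309,164), or (0.619,-0.277) in the world, which agrees with the other cameras. The box and the mate are clear of it. Centre and descend, then hold over 2 s.

>>> servo_tool(motion=[[[-6,-8,0],0],[[-6,-8,0],0],[[0,0,8],0],[[0,0,16],0],[[0,0,16],0],[[0,0,16],0],[[0,0,16],0],[[0,0,16],0],[[0,0,16],0],[[0,0,16],0],[[0,0,16],0],[[0,0,16],0],[[0,0,16],0],[[0,0,16],0],[[0,0,16],0],[[0,0,12],0],[[0,0,8],0],[[0,0,6],0],[[0,0,3],0],[[0,0,0],0]])

```text
t: 6.15
tool_pos: [0.6208, -0.2752, 0.0822]
eef_rot: [0.18, 0.984, -0.0, -0.0]
force: [-0.1, 0.3, -0.8]
width: 0.001
gripper_force: 0.0
```

```bash
python3 go.py "[.619,-.278,.068]"; python3 - <<'E'
from station import optics
import cv2,numpy as np
a=optics.snapshot("side")["color"][230:390,330:530]; b=optics.snapshot("top")["color"][110:270,360:520]
cv2.imwrite("pics/p1.png",cv2.resize(np.hstack([a,b]),None,fx=2.2,fy=2.2,interpolation=2)[:,:,::-1])
E
```

```text
6.15 [ 0.6207515  -0.27521088  0.08219698] [-5.91665494e-01  5.56646657e-01  1.42609329e+00 -2.75278456e-05
  1.15890350e+00 -1.79964891e+00]
tool shift mm [ 0.6 -3.2 14.2] norm 14.573987269203228
```

View pics/p1.png

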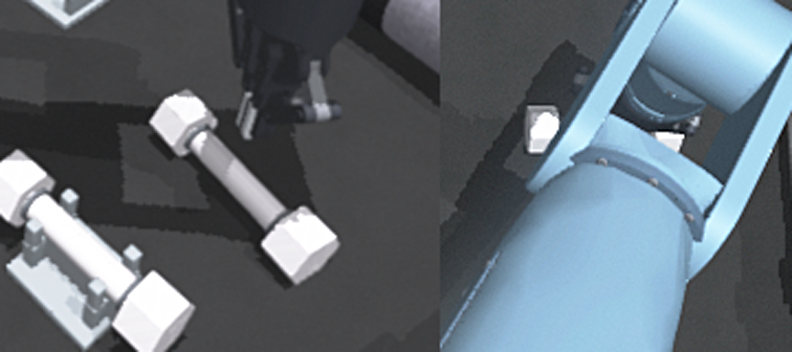

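In the side view (left panel) the fingertips at (247,138) stand straight above the handle's middle at about (238,180). Now down the last 14 mm and hold.

>>> servo_tool(motion=[[[0,-1,5],0],[[0,-1,5],0],[[0,-1,3],0],[[0,0,1],0],[[0,0,0],0],[[0,0,0],0],[[0,0,0],0],[[0,0,0],0],[[0,0,0],0],[[0,0,0],0],[[0,0,0],0],[[0,0,0],0],[[0,0,0],0],[[0,0,0],0],[[0,0,0],0],[[0,0,0],0],[[0,0,0],0],[[0,0,0],0],[[0,0,0],0],[[0,0,0],0]])

```text
t: 8.25
tool_pos: [0.6196, -0.278, 0.0683]
eef_rot: [0.18, 0.984, 0.0, -0.0]
force: [-1.0, -0.0, -0.2]
width: -0.002
gripper_force: 0.0
```

>>> servo_tool(motion=[[[0,0,0],0],[[0,0,0],0],[[0,0,0],0],[[0,0,0],0],[[0,0,0],0],[[0,0,0],0],[[0,0,0],0],[[0,0,0],0],[[0,0,0],0],[[0,0,0],0],[[0,0,0],0],[[0,0,0],0],[[0,0,0],0],[[0,0,0],0],[[0,0,0],0],[[0,0,0],0]])

```text
t: 9.85
tool_pos: [0.6197, -0.278, 0.0683]
eef_rot: [0.18, 0.984, 0.0, -0.0]
force: [-0.0, -0.6, -0.2]
width: -0.003
gripper_force: 0.0
```

>>> servo_tool(motion=[[[0,0,-8],0],[[0,0,-16],0],[[0,0,-16],0],[[0,0,-16],0],[[0,0,-16],0],[[0,0,-16],0],[[0,0,-16],0],[[0,0,-16],0],[[0,0,-16],0],[[0,0,-16],0],[[0,0,-16],0],[[0,0,-16],0],[[0,0,-16],0],[[0,0,-16],0],[[0,0,-16],0],[[0,0,-10],0],[[0,0,0],0],[[0,0,0],0]])

```text
t: 11.65
tool_pos: [0.6196, -0.2779, 0.31]
eef_rot: [0.18, 0.984, 0.0, -0.0]
force: [-0.1, 1.0, 0.1]
width: -0.001
gripper_force: 0.0
```

```bash
python3 go.py "[.634,-.011,.31]"
```

```text
11.65 [ 0.61956514 -0.2779261   0.3099589 ] [-5.96029131e-01  3.63696638e-01  1.22379551e+00 -1.28520915e-05
  1.55451232e+00 -1.80401474e+00]
tool shift mm [ 81.2 254.7   0. ] norm 267.31611933714436
```

>>> servo_tool(motion=[[[3,8,0],0],[[6,19,0],0],[[6,19,0],0],[[6,19,0],0],[[6,19,0],0],[[6,19,0],0],[[6,19,0],0],[[6,19,0],0],[[6,19,0],0],[[6,19,0],0],[[6,19,0],0],[[6,19,0],0],[[6,19,0],0],[[6,19,0],0],[[0,0,0],0],[[0,0,0],0]])

```text
t: 13.25
tool_pos: [0.6344, -0.0101, 0.3103]
eef_rot: [0.18, 0.984, -0.0, 0.0]
force: [-0.4, -0.8, 0.2]
width: 0.001
gripper_force: 0.0
```

>>> servo_tool(motion=[[[0,0,8],0],[[0,0,16],0],[[0,0,16],0],[[0,0,16],0],[[0,0,16],0],[[0,0,16],0],[[0,0,16],0],[[0,0,16],0],[[0,0,16],0],[[0,0,16],0],[[0,0,16],0],[[0,0,16],0],[[0,0,12],0],[[0,0,4],0],[[0,0,0],0],[[0,0,0],0]])

```text
t: 14.85
tool_pos: [0.635, -0.0109, 0.111]
eef_rot: [0.18, 0.984, -0.0, 0.001]
force: [1.1, 0.0, 0.4]
width: 0.005
gripper_force: 0.0
```

```bash
python3 go.py "[.634,-.011,.093]"; python3 - <<'E'
from station import optics
import cv2,numpy as np
a=optics.snapshot("side")["color"][120:280,280:480]
cv2.imwrite("pics/p2.png",cv2.resize(a,None,fx=3,fy=3,interpolation=2)[:,:,::-1])
E
```

```text
14.85 [ 0.63499701 -0.01092835  0.11096064] [-2.03777087e-01  4.34219961e-01  1.54104833e+00  6.57066353e-06
  1.16513302e+00 -1.41182561e+00]
tool shift mm [ 0.9 -0.4 18. ] norm 17.9884374482438
```

View pics/p2.png

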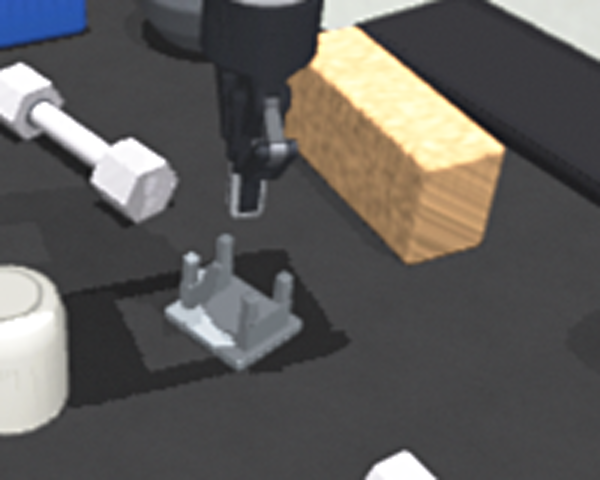

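The fingertips at (247,213) are above the cradle, whose prong tops centre on about (238,267). I'll check that sideways offset numerically.

```bash
python3 - <<'E'
import pickle,numpy as np
from station import readout
s=pickle.load(open("d.pkl","rb"))["side"]
for X in(readout.state()["tool_pos"],[.634,-.011,.058]):
    p=s["mtx"]@(s["R"]@np.array(X)+s["t"]); print((p[:2]/p[2]-[280,120])*3)
E
```

```text
[242.19623558 207.51354861]
[235.71963375 266.06005461]
```

The offset is about 1 px (2 mm), within the calibration. Final descent and hold.

>>> servo_tool(motion=[[[0,0,5],0],[[0,0,5],0],[[0,0,4],0],[[0,0,2],0],[[0,0,1],0],[[0,0,0],0],[[0,0,0],0],[[0,0,0],0],[[0,0,0],0],[[0,0,0],0],[[0,0,0],0],[[0,0,0],0],[[0,0,0],0],[[0,0,0],0],[[0,0,0],0],[[0,0,0],0],[[0,0,0],0],[[0,0,0],0],[[0,0,0],0],[[0,0,0],0]])

```text
t: 16.9
tool_pos: [0.6344, -0.0109, 0.0933]
eef_rot: [0.18, 0.984, -0.0, -0.0]
force: [0.2, 0.0, 0.3]
width: -0.003
gripper_force: 0.0
```

>>> servo_tool(motion=[[[0,0,0],0],[[0,0,0],0],[[0,0,0],0],[[0,0,0],0],[[0,0,0],0],[[0,0,0],0],[[0,0,0],0],[[0,0,0],0],[[0,0,0],0],[[0,0,0],0],[[0,0,0],0],[[0,0,0],0],[[0,0,0],0],[[0,0,0],0],[[0,0,0],0],[[0,0,0],0]])

```text
t: 18.5
tool_pos: [0.6344, -0.0109, 0.0933]
eef_rot: [0.18, 0.984, -0.0, 0.0]
force: [0.9, -0.1, -0.4]
width: -0.002
gripper_force: 0.0
```

```bash
python3 -c "
from station import readout,order
print(readout.state()['tool_pos'],order.close_job())"
```

```text
the job is handed in; nothing more can be done
[ 0.63444483 -0.01086227  0.09329519] None
```

The job is handed in: the arm pointed about 3.5 cm above the short dumbbell's handle for about 3 s, then about 3.5 cm above the middle of the empty cradle for about 3 s, and finished still pointing there at 18.5 s; force readings stayed around 1 N throughout, with no sign of contact.

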